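Close the sesame shaker with its nested lids, then lift the cap alone

TASK

The sesame shaker on the bamboo mat has just been topped up: take its two lids together, the sifter lid with the dust cap riding on it, and lower them onto the open can until the sifter lid sits level and fully down. Then, ready for serving, lift the dust cap alone straight up, leaving the sifter lid undisturbed on the can, and finish while still holding the cap, still and upright, a good hand's width (about 10 cm) above the sifter lid. Do not drop the lids, keep the two together until they are on the can, and leave the rest of the place setting where it is.

Things in the scene. Friction and masses are not known exactly. Their poses are not given: they have to be found in the camera images.
- can: the shaker's open steel can, loose (0.2 to 0.4 kg), upright on either half of the bamboo mat: round, outside diameter 53, height 95, wall 3; the top 7 mm taper to a rim of diameter 49. Sesame shows inside, about 30 below the rim. The only open can. Origin at the centre of its underside, z up.
- sifter_lid: inner lid, steel (0.05-0.1 kg): skirt 62 outside, 57 inside diameter, 22 high; top plate 3 thick with perforated middle (diameter 42) 5 higher, under the cap. Starts upright on the mat; gripped by the skirt it carries the cap. Slips loosely over the can, no snap; plate rests on the rim, origin then 76 above the can's. Origin: centre of skirt's lower edge, z up.
- cap: outer lid, plain round plastic dust cap (30 g): outside diameter 50, inside 45, height 26. It stands loose on the sifter lid's shoulder (a ledge 6 wide shows round it), its origin 22 above the sifter lid's; only its weight holds it and it lifts straight off. Origin: centre of its lower edge, z up.
- mat: the bamboo mat, 300 (x) by 450 (y), 4 thick, fixed; the can, the lids, the two black dishes and the chopsticks lie on it. Origin at the centre of its underside.
- flat_dish: flat black dish near the middle of the mat, diameter 80, height 22; origin at the centre of its underside. Leave it.
- deep_dish: deeper black dish at the middle of the mat's far edge, diameter 76, height 32; origin at the centre of its underside. Leave it.
- chopsticks: pair of dark chopsticks, 237 long, 7 high, lying along the mat's near edge (along its own y); origin in their middle, at the underside. Leave them.
- rice_bowl: large white rice bowl with blue marks, diameter 156, height 80, on the table at one side of the mat; origin at the centre of its foot. Leave it.
- soup_bowl: brown wooden soup bowl, diameter 116, height 68, on the table beyond the mat; origin at the centre of its foot. Leave it.
- tall_shaker: another, taller and slimmer steel shaker, already closed and capped in one piece, diameter 55, height 154, on the table at one side of the mat; origin at the centre of its underside. Not part of the job: leave it.
Things that resemble listed ones, but are neither listed nor needed, are in the scene too. What is shaped like the sifter_lid but pink is not meant.

How it is judged:
By the outcome, as a careful person would: the job done as asked, in the order asked, and still so for the second after the job is handed in, while the arm keeps its last pose, push and grip.
It also fails if it takes over 48 s, if anything falls off the work surface, if the arm or the gripper's body presses on something with over 40 N, if the wrist force passes 120 N, or if a joint passes its speed limit or range.

ROBOT

A 6-joint arm with a two-finger parallel gripper is mounted at the origin on the work surface. World frame = base frame: x ahead of the robot, y to its left, z up, the work surface at z = 0. Lengths are in m, angles in rad, forces in N, time in s.
With the tool pointing down it reaches from about 0.25 to 0.775 m from the base axis. Payload 8.9 kg.
Tool frame: the origin (TCP) lies midway between the tips of the shut fingers; the grasp point (between the pads) lies 19 mm behind it; z points along the fingers, y is the line along which they close (so a half turn about z gives the same grasp; the last joint's range is limited). The gripper opens to 85 mm and grips with 20 to 120 N. Pads are 22 mm wide; open, the fingers measure 114 mm over their backs; the gripper's body (76 mm by 85 mm) begins 54 mm behind the grasp point. The pads swing forward as they close: fully open they stand 13 mm farther back than shut.
Start: joints at [1.158, 0.291, -0.153, 1.127, 0, 1.431], TCP at [0.142, 0.505, 0.231] pointing down, gripper open.
Joint ranges: [-2.52, 2.52], [-0.91, 1.74], [-1.3, 1.37], [-1.96, 2.02], [-1.52, 1.47], [-3.14, 3.14]. Speed limits (rad/s): [2.22, 2.22, 2.79, 3.14, 3.14, 3.14].

INTERFACE

Orientations are given as a unit quaternion [w, x, y, z].
In Python, from station import * gives the robot as it stands.
- The arm moves only by the shell command python3 -m creep 'ROWS' [FORCE]. ROWS is JSON, a list of rows, each a list of 7 numbers: the opening, from 0 (shut) to 1 (fully open), then the shift along the world's x, y, z as a fraction of full scale, then the turn, a rotation vector about the world's x, y, z as a fraction of full scale. A call has exactly 8 rows; each row shifts and turns the commanded pose from where the row before left it; what a row does not reach is not made up. Full scale, the value 1, is 0.04 m for a shift and 6 degrees for a turn. A row lasts 1/10 s, in which the tool goes at most 50 mm and 8.59 degrees, less where a joint would pass 70% of its speed; a pose out of reach is approached as far as the arm can. A call with a number of a shift or a turn outside -1 to 1 is refused whole. A call with a gripper value outside its range is refused whole. The fingers move at their own pace and stop on an object; FORCE is the grip in N (left out, the last holds). Time passes only in rows, so rows that do not move let the fingers close, or fill a call up. It gives the time, the measured TCP pose, the force, the opening and the grip force at its end, in the units of the state.
- sense(): the state, without advancing time (a new reading comes with each control period).
- snapshot(name): name is "side" or "top" or "wrist"; returns a dict with "color" (480x640x3 uint8, blue, green, red), "fx", "fy", "cx", "cy" (pixels), "rvec" (rotation vector, rad) and "tvec" (3), from world to camera coordinates, as OpenCV has them. Camera axes: x right, y down, z forward; pixel columns grow to the right and rows downward; lengths in m; the calibration is good to about 2 mm. A picture is of the moment at which its call begins. There is no depth.
- job_done(): hands the job in; it is judged then, once.
The state is a dict: "time_s": time; "joints": joint angles; "joint_vel": joint speeds; "tau": joint torques, N m; "position": TCP position; "orientation": TCP orientation; "wrist_force": force on the tool from outside, world axes, zero at the start; "moment": the same for the moment, N m; "finger_gap": finger opening in m; "finger_force": force on a finger pad.
Only numpy, scipy, OpenCV 4.12 (cv2) and the standard library are available. Lean on these libraries where they do the work, as an engineer would, in place of code of your own. Each camera call takes 0.05 s, during which the arm holds its last target. There are 200 camera calls.

## Working session

There is one attempt and no reset: what is moved stays moved. The work goes in short steps, Python scripts to look and compute and a shell command to move; the robot and the scene stay as the last step left them, time stands still between calls to the robot, and variables do not carry over. Pictures are saved under pics/ and viewed, at most 10 in all, crops included, and the job is handed in when it is done.

```bash
mkdir -p pics; cat > h.py <<'E'
from station import *
import cv2, numpy as np
def ray(s,u,v,z):
    R=cv2.Rodrigues(np.array(s["rvec"],float))[0]; t=np.array(s["tvec"],float).reshape(3)
    c=-R.T@t; d=R.T@np.array([(u-s["cx"])/s["fx"],(v-s["cy"])/s["fy"],1])
    return c+d*(z-c[2])/d[2]
def proj(s,p):
    K=np.array([[s["fx"],0,s["cx"]],[0,s["fy"],s["cy"]],[0,0,1.]])
    return cv2.projectPoints(np.array([p],float),np.array(s["rvec"],float),np.array(s["tvec"],float),K,None)[0].reshape(-1)
E
python3 - <<'E'
from h import *
import pickle
d={n:snapshot(n) for n in("top","side")}
pickle.dump(d,open("s0.pkl","wb"))
for n in d: cv2.imwrite(f"pics/{n}0.png",d[n]["color"])
s=sense();print(s["position"],s["orientation"],s["finger_gap"],s["time_s"])
E
```

```text
[0.14179298 0.50507895 0.23078552] [-1.67788262e-04  1.36460340e-01  9.90645355e-01 -5.72670555e-04] 0.08520102818331045 0.1
```

View pics/top0.png

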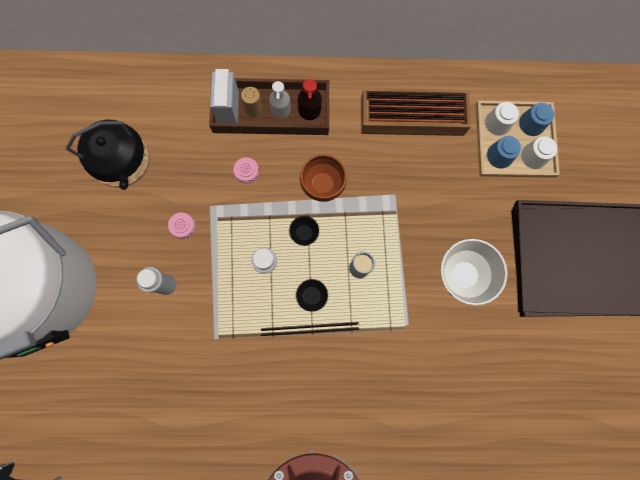

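View pics/side0.png

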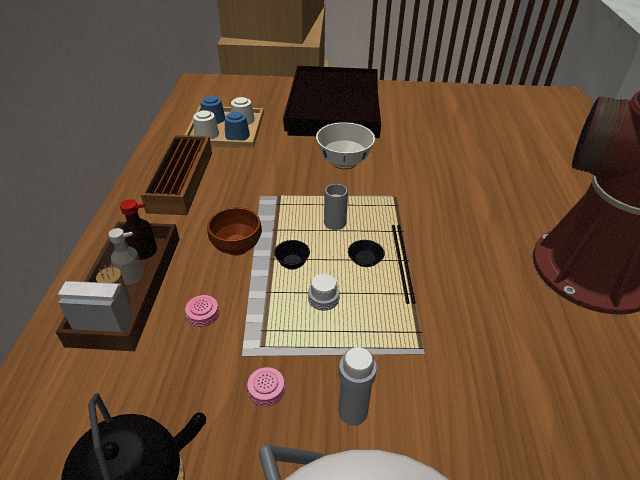

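The lids (grey skirt and white cap) are at top (263,260) and side (323,290). The look-alikes are the pink lids at top (246,170) and (181,225), excluded by colour, and the tall shaker at top (150,280), which is in one piece and off the mat. The open can is at top (362,264) and side (336,207). I'll enlarge both to confirm and measure them.

```bash
python3 - <<'E'
from h import *
import pickle
d=pickle.load(open("s0.pkl","rb"))
t,s=d["top"],d["side"]
f=lambda im,x,y:cv2.resize(im[y:y+60,x:x+60],None,fx=6.6,fy=6.6,interpolation=cv2.INTER_CUBIC)
A=np.vstack([np.hstack([f(t["color"],235,230),f(t["color"],332,235)]),np.hstack([f(s["color"],293,262),f(s["color"],306,175)])])
cv2.imwrite("pics/crop0.png",cv2.resize(A,(600,600)))
print("cap top",ray(t,263,257,.052),"skirt",ray(t,264,261,.02))
print("can rim",ray(t,363,263,.099), "mat corners",ray(t,210,206,.004),ray(t,408,326,.004))
print("flat",ray(t,312,295,.026),"deep",ray(t,304,231,.036))
print("side cap top",ray(s,323,283,.052),"can rim",ray(s,336,190,.099))
E
```

```text
cap top [0.57579894 0.1228995  0.052     ] skirt [0.57094475 0.12319912 0.02      ]
can rim [ 0.55728105 -0.10897555  0.099     ] mat corners [0.71099589 0.26335646 0.004     ] [ 0.41777044 -0.22821862  0.004     ]
flat [0.48906496 0.0057628  0.026     ] deep [0.64330284 0.02686623 0.036     ]
side cap top [0.57082762 0.12941166 0.052     ] can rim [ 0.55544357 -0.10619577  0.099     ]
```

View pics/crop0.png

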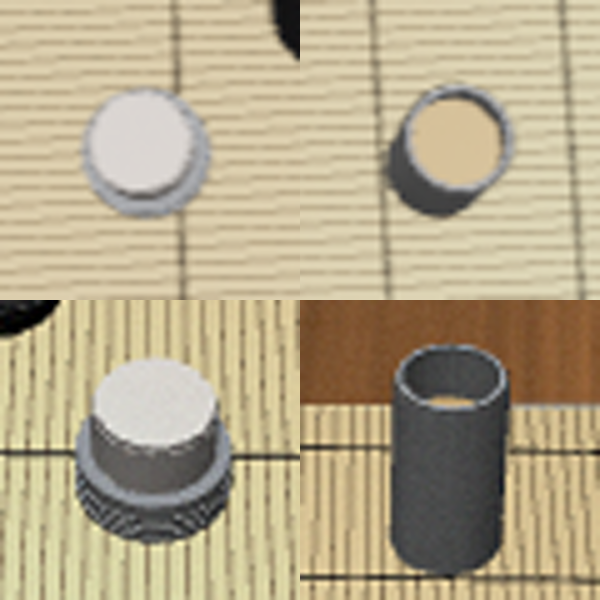

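The crop confirms a white cap on a ribbed steel lid, and an open can with sesame inside. The lids are at about (0.573, 0.126) and the can at (0.556, -0.108). I'll move above the lids.

```bash
python3 -m creep '[[1,0.6,-0.55,0,0,0,0],[1,0.7,-0.6,0,0,0,0],[1,0.7,-0.6,0,0,0,0],[1,0.7,-0.6,0,0,0,0],[1,0.7,-0.6,0,0,0,0],[1,0.7,-0.6,0,0,0,0],[1,0.7,-0.6,0,0,0,0],[1,0.7,-0.6,0,0,0,0]]' 40
python3 -m creep '[[1,0.7,-0.6,0,0,0,0],[1,0.7,-0.6,0,0,0,0],[1,0.7,-0.6,0,0,0,0],[1,0.7,-0.6,0,0,0,0],[1,0.7,-0.6,-0.3,0,0,0],[1,0.7,-0.6,-0.3,0,0,0],[1,0.7,-0.5,-0.3,0,0,0],[1,0,0,0,0,0,0]]'
python3 - <<'E'
from h import *
import pickle
s=snapshot("wrist");pickle.dump(s,open("w1.pkl","wb"));cv2.imwrite("pics/w1.png",s["color"])
st=sense();print(st["position"],st["orientation"],proj(s,[.573,.126,.052]),proj(s,[.573,.126,.026]))
E
```

```text
time_s: 0.9
position: [0.3628, 0.3142, 0.2312]
orientation: [-0.0, 0.136, 0.991, -0.0]
wrist_force: [-0.1, 0.5, -0.9]
finger_gap: 0.0854
finger_force: 0.0
time_s: 1.7
position: [0.5598, 0.1486, 0.193]
orientation: [-0.001, 0.138, 0.99, -0.001]
wrist_force: [-0.1, 0.3, 0.2]
finger_gap: 0.0856
finger_force: 0.0
[0.55840581 0.149955   0.19371739] [-1.11481674e-03  1.37723226e-01  9.90470062e-01 -3.54568400e-04] [301.65859984 246.60782251] [303.36145837 236.5569028 ]
```

View pics/w1.png

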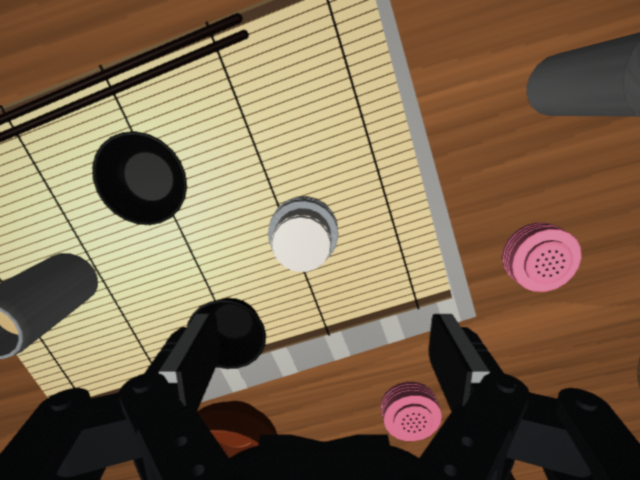

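The wrist picture shows the cap top at about (301,243) and the shoulder ring, about 68 px wide, centred near (304,232). The pink look-alikes are off to the right.

```bash
python3 - <<'E'
from h import *
import pickle
s=pickle.load(open("w1.pkl","rb"))
print(ray(s,301.5,243,.052),ray(s,304,232,.026),s["fx"])
g=cv2.cvtColor(s["color"],cv2.COLOR_BGR2GRAY);hsv=cv2.cvtColor(s["color"],cv2.COLOR_BGR2HSV)
m=((hsv[...,1]<30)&(g>170)).astype(np.uint8);m[:, :255]=0;m[:,350:]=0;m[:180]=0;m[285:]=0
n,l,S,C=cv2.connectedComponentsWithStats(m);i=1+S[1:,4].argmax();print(S[i],C[i],ray(s,*C[i],.052))
print("cam",ray(s,320,240,.0))
E
```

```text
[0.57000082 0.12678228 0.052     ] [0.56914149 0.12775546 0.026     ] 371.0790462877846
[ 270  218   60   54 2446] [300.53107114 244.31561733] [0.57086507 0.1256984  0.052     ]
cam [0.58848339 0.13643835 0.        ]
```

```bash
python3 -m creep '[[1,0.16,-0.3,0,0,0,0],[1,0.16,-0.3,0,0,0,0],[1,0,0,-0.5,0,0,0],[1,0,0,-0.6,0,0,0],[1,0,0,-0.6,0,0,0],[1,0,0,-0.6,0,0,0],[1,0,0,-0.4,0,0,0],[1,0,0,0,0,0,0]]' 40
python3 - <<'E'
from h import *
st=sense();print(st["position"])
s=snapshot("wrist");cv2.imwrite("pics/w2.png",s["color"])
E
```

```text
time_s: 2.55
position: [0.5693, 0.127, 0.0857]
orientation: [-0.002, 0.136, 0.991, -0.0]
wrist_force: [0.3, 0.8, -0.9]
finger_gap: 0.0853
finger_force: 0.0
[0.56931391 0.12698804 0.08573769]
```

View pics/w2.png

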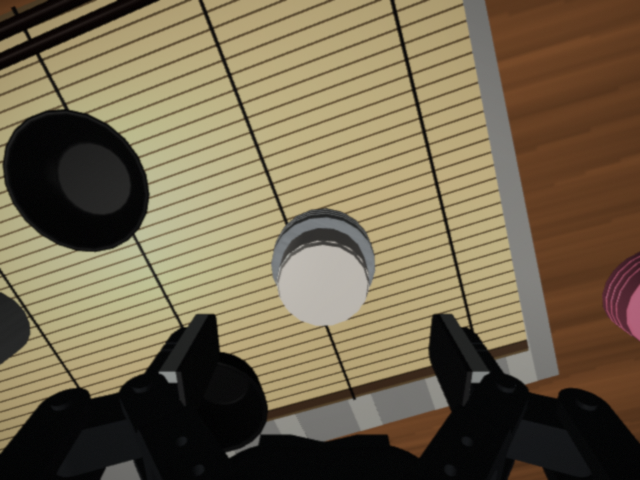

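The lid is centred between the fingers: column 323, against a finger midpoint near 324. I'll descend and close.

```bash
python3 - <<'E'
from h import *
s=snapshot("wrist");print(ray(s,323,284,.052))
E
python3 -m creep '[[1,0.03,-0.02,-0.5,0,0,0],[1,0,0,-0.5,0,0,0],[1,0,0,-0.4,0,0,0],[1,0,0,-0.3,0,0,0],[1,0,0,-0.2,0,0,0],[1,0,0,-0.1,0,0,0],[1,0,0,0,0,0,0],[1,0,0,0,0,0,0]]' 40
```

```text
[0.57167687 0.12623845 0.052     ]
time_s: 3.45
position: [0.5725, 0.1267, 0.0079]
orientation: [0.0, 0.136, 0.991, 0.0]
wrist_force: [0.9, 0.3, -0.4]
finger_gap: 0.0856
finger_force: 0.0
```

```bash
python3 -m creep '[[1,0,0,-0.06,0,0,0],[0.8,0,0,0,0,0,0],[0.7,0,0,0,0,0,0],[0.6,0,0,0,0,0,0],[0.6,0,0,0,0,0,0],[0.5,0,0,0,0,0,0],[0.5,0,0,0,0,0,0],[0.5,0,0,0,0,0,0]]' 40
python3 - <<'E'
from h import *
s=snapshot("wrist");cv2.imwrite("pics/w3.png",s["color"])
E
```

```text
time_s: 4.25
position: [0.5721, 0.1266, 0.0057]
orientation: [0.0, 0.136, 0.991, -0.0]
wrist_force: [-2.5, -0.5, 7.8]
finger_gap: 0.0611
finger_force: 41.8
```

View pics/w3.png

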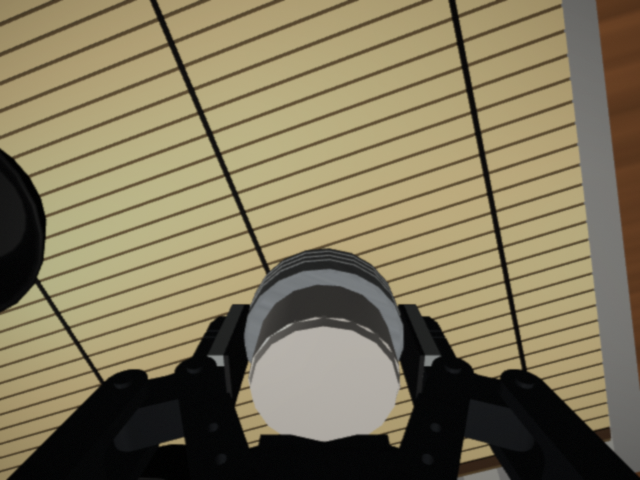

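The skirt is gripped at a gap of 61 mm, with the cap seated. I'll lift smoothly and carry it toward the can.

```bash
python3 -m creep '[[0.5,0,0,0.1,0,0,0],[0.5,0,0,0.3,0,0,0],[0.5,0,0,0.5,0,0,0],[0.5,0,0,0.7,0,0,0],[0.5,0,0,0.7,0,0,0],[0.5,0,0,0.6,0,0,0],[0.5,0,0,0.4,0,0,0],[0.5,0,0,0.2,0,0,0]]' 40
python3 -m creep '[[0.5,0,-0.1,0,0,0,0],[0.5,0,-0.2,0,0,0,0],[0.5,0,-0.35,0,0,0,0],[0.5,-0.05,-0.5,0,0,0,0],[0.5,-0.05,-0.5,0,0,0,0],[0.5,-0.05,-0.5,0,0,0,0],[0.5,-0.05,-0.5,0,0,0,0],[0.5,-0.05,-0.5,0,0,0,0]]'
python3 -m creep '[[0.5,-0.05,-0.5,0,0,0,0],[0.5,-0.05,-0.5,0,0,0,0],[0.5,-0.05,-0.4,0,0,0,0],[0.5,0,-0.3,0,0,0,0],[0.5,0,-0.15,0,0,0,0],[0.5,0,-0.05,0,0,0,0],[0.5,0,0,0,0,0,0],[0.5,0,0,0,0,0,0]]'
python3 - <<'E'
from h import *
import pickle
d={n:snapshot(n) for n in("top","side","wrist")}
pickle.dump(d,open("s2.pkl","wb"));st=sense();p=st["position"];print(p)
f=lambda im,x,y:cv2.resize(im[y:y+90,x:x+90],(400,400),interpolation=cv2.INTER_CUBIC)
cv2.imwrite("pics/a2.png",np.hstack([f(d["side"]["color"],290,130),cv2.resize(d["wrist"]["color"][180:480,170:470],(400,400))]))
E
```

```text
time_s: 5.1
position: [0.5729, 0.1268, 0.1474]
orientation: [0.001, 0.136, 0.991, 0.0]
wrist_force: [1.1, 0.9, -2.5]
finger_gap: 0.0614
finger_force: 43.7
time_s: 5.9
position: [0.5611, -0.0012, 0.144]
orientation: [-0.001, 0.137, 0.991, -0.0]
wrist_force: [-0.4, 0.2, -1.0]
finger_gap: 0.0611
finger_force: 43.7
time_s: 6.7
position: [0.556, -0.0748, 0.1449]
orientation: [-0.0, 0.136, 0.991, 0.0]
wrist_force: [-0.5, -0.5, -1.7]
finger_gap: 0.061
finger_force: 43.7
[ 0.55598323 -0.07480705  0.14492358]
```

View pics/a2.png

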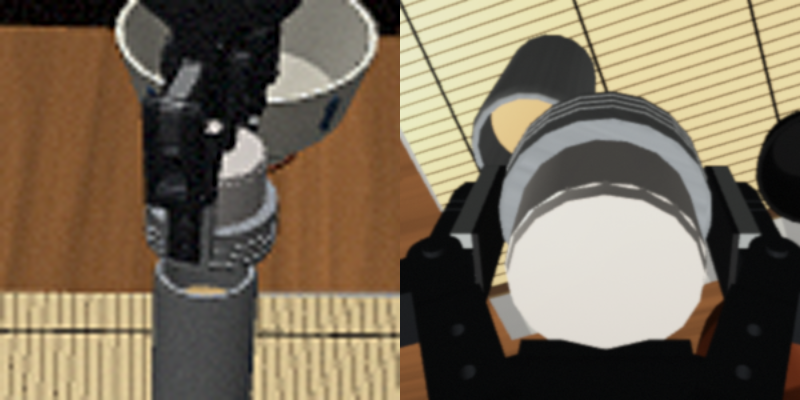

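The lids hang level with the cap seated, and the can rim shows at the upper left of the wrist crop. Next I compute the can-to-lid offset from several views.

```bash
python3 - <<'E'
from h import *
import pickle
d=pickle.load(open("s0.pkl","rb"));w1=pickle.load(open("w1.pkl","rb"));d2=pickle.load(open("s2.pkl","rb"))
t,s,w=d["top"],d["side"],d2["wrist"]
print("top can",ray(t,363.6,262.6,.099),"lid",ray(t,263.2,258,.052),ray(t,264.2,260.4,.026))
print("side can",ray(s,336,190.2,.099),"lid",ray(s,323.6,282.4,.052))
# rim outer edge in wrist crop: points in crop (x,y) -> full
pts=[(474,150),(474,135),(480,118),(492,104),(508,96),(525,93),(543,95)]
P=np.array([ray(w,170+(x-400)*.75,180+y*.75,.099)[:2] for x,y in pts])
from scipy.optimize import least_squares
r=least_squares(lambda c:np.hypot(*(P-c).T)-.0245,[.556,-.108]);print("wrist can",r.x,r.fun*1e3)
# lid shoulder outer edge & cap top in held state
z=.1449-.0057+.004
pts=[(500,205),(512,165),(540,138),(604,118),(660,135),(697,165),(711,205)]
P=np.array([ray(w,170+(x-400)*.75,180+y*.75,z+.022)[:2] for x,y in pts])
r=least_squares(lambda c:np.hypot(*(P-c).T)-.031,[.556,-.07]);print("wrist lid",r.x,r.fun*1e3)
print("cap", ray(w,170+.75*206,180+.75*270,z+.048))
E
```

```text
top can [ 0.55821647 -0.11035387  0.099     ] lid [0.57341025 0.12236146 0.052     ] [0.57153763 0.12220916 0.026     ]
side can [ 0.55541832 -0.10546262  0.099     ] lid [0.56976017 0.12777964 0.052     ]
wrist can [ 0.55806464 -0.10756645] [-0.17647577 -0.12700158  0.04687898  0.28491693  0.08196796 -0.05826992
 -0.25670303]
wrist lid [ 0.55647507 -0.07506333] [-0.80934545  0.02315033  0.11293691  0.57557464 -0.5072373  -0.09561952
 -0.39032109]
cap [ 0.55280092 -0.07373241  0.1912    ]
```

All three views agree on a remaining shift of (+1.7, -32) mm, so I'll align and come down to just above the rim.

```bash
python3 -m creep '[[0.5,0.04,-0.1,0,0,0,0],[0.5,0,-0.2,0,0,0,0],[0.5,0,-0.25,0,0,0,0],[0.5,0,-0.15,0,0,0,0],[0.5,0,-0.1,-0.2,0,0,0],[0.5,0,0,-0.4,0,0,0],[0.5,0,0,-0.3,0,0,0],[0.5,0,0,0,0,0,0]]'
python3 - <<'E'
from h import *
d={n:snapshot(n) for n in("side","wrist")};print(sense()["position"])
f=lambda im,x,y:cv2.resize(im[y:y+80,x:x+80],(400,400),interpolation=cv2.INTER_CUBIC)
cv2.imwrite("pics/a3.png",np.hstack([f(d["side"]["color"],295,150),cv2.resize(d["wrist"]["color"][180:480,170:470],(400,400))]))
E
```

```text
time_s: 7.65
position: [0.5561, -0.107, 0.1068]
orientation: [-0.002, 0.137, 0.991, 0.0]
wrist_force: [-0.8, 0.4, -1.6]
finger_gap: 0.0613
finger_force: 43.7
[ 0.55735633 -0.10726334  0.10868696]
```

View pics/a3.png

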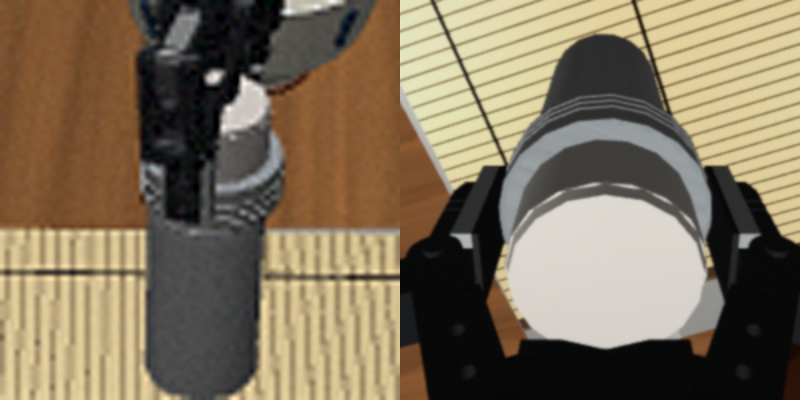

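Aligned within about 2 mm: in the wrist view the can is at column 605 and the lid at 606. I'll lower slowly.

```bash
python3 -m creep '[[0.5,0.03,0,-0.05,0,0,0],[0.5,0,0,-0.1,0,0,0],[0.5,0,0,-0.1,0,0,0],[0.5,0,0,-0.1,0,0,0],[0.5,0,0,-0.1,0,0,0],[0.5,0,0,-0.1,0,0,0],[0.5,0,0,-0.03,0,0,0],[0.5,0,0,0,0,0,0]]'
```

```text
time_s: 8.55
position: [0.5586, -0.1073, 0.0854]
orientation: [-0.0, 0.136, 0.991, 0.0]
wrist_force: [1.0, 0.0, -1.7]
finger_gap: 0.0608
finger_force: 43.7
```

```bash
python3 -m creep '[[0.5,0,0,-0.03,0,0,0],[0.5,0,0,-0.03,0,0,0],[0.5,0,0,-0.02,0,0,0],[0.5,0,0,0,0,0,0],[0.5,0,0,0,0,0,0],[0.5,0,0,0,0,0,0],[0.5,0,0,0,0,0,0],[0.5,0,0,0,0,0,0]]'
python3 - <<'E'
from h import *
print(sense()["wrist_force"],sense()["position"])
E
```

```text
time_s: 9.35
position: [0.5588, -0.1074, 0.0825]
orientation: [0.0, 0.136, 0.991, -0.0]
wrist_force: [0.1, 0.3, -1.7]
finger_gap: 0.0607
finger_force: 43.7
[ 0.13905492  0.25999824 -1.70252612] [ 0.55875074 -0.10736492  0.08251744]
```

```bash
python3 -m creep '[[0.5,0,0,-0.02,0,0,0],[0.5,0,0,0,0,0,0],[0.5,0,0,-0.02,0,0,0],[0.5,0,0,0,0,0,0],[0.5,0,0,0,0,0,0],[0.5,0,0,0,0,0,0],[0.5,0,0,0,0,0,0],[0.5,0,0,0,0,0,0]]'
```

```text
time_s: 10.15
position: [0.559, -0.1074, 0.0815]
orientation: [0.0, 0.136, 0.991, -0.0]
wrist_force: [-1.7, 1.1, 5.9]
finger_gap: 0.0611
finger_force: 44.4
```

Contact came at the expected height, with a 7.6 N rise. I'll release, check, and rise to cap height.

```bash
python3 -m creep '[[0.7,0,0,0,0,0,0],[0.8,0,0,0,0,0,0],[0.9,0,0,0,0,0,0],[1,0,0,0,0,0,0],[1,0,0,0,0,0,0],[1,0,0,0,0,0,0],[1,0,0,0,0,0,0],[1,0,0,0,0,0,0]]' 20
python3 - <<'E'
from h import *
d={n:snapshot(n) for n in("side","wrist")};print(sense()["position"])
f=lambda im,x,y:cv2.resize(im[y:y+80,x:x+80],(400,400),interpolation=cv2.INTER_CUBIC)
cv2.imwrite("pics/a4.png",np.hstack([f(d["side"]["color"],295,150),cv2.resize(d["wrist"]["color"][180:480,170:470],(400,400))]))
E
```

```text
time_s: 10.95
position: [0.5587, -0.1074, 0.0809]
orientation: [-0.0, 0.136, 0.991, -0.0]
wrist_force: [-0.4, -0.7, -0.6]
finger_gap: 0.0854
finger_force: 0.0
[ 0.55875554 -0.10732293  0.08091424]
```

View pics/a4.png

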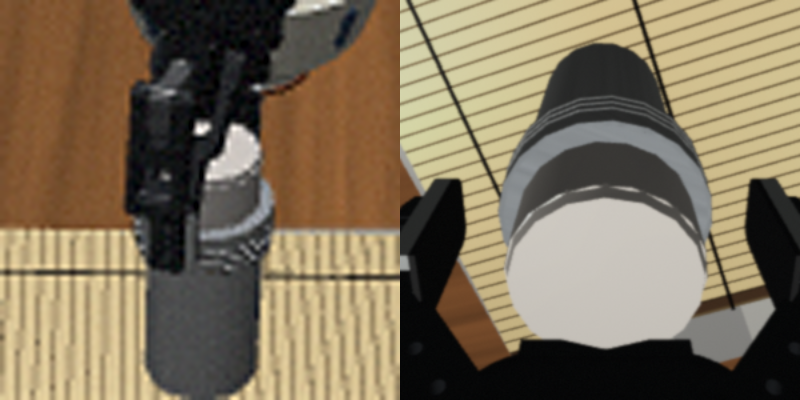

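The lids are seated level, the cap is centred, and the fingers are clear. I'll rise 26 mm and grip the cap lightly.

```bash
python3 -m creep '[[1,0,0,0.1,0,0,0],[1,0,0,0.2,0,0,0],[1,0,0,0.2,0,0,0],[1,0,0,0.15,0,0,0],[1,0,0,0,0,0,0],[1,0,0,0,0,0,0],[0.9,0,0,0,0,0,0],[0.8,0,0,0,0,0,0]]' 25
python3 -m creep '[[0.75,0,0,0,0,0,0],[0.7,0,0,0,0,0,0],[0.65,0,0,0,0,0,0],[0.6,0,0,0,0,0,0],[0.55,0,0,0,0,0,0],[0.5,0,0,0,0,0,0],[0.45,0,0,0,0,0,0],[0.4,0,0,0,0,0,0]]' 25
python3 -m creep '[[0.4,0,0,0,0,0,0],[0.4,0,0,0,0,0,0],[0.4,0,0,0,0,0,0],[0.4,0,0,0.02,0,0,0],[0.4,0,0,0.03,0,0,0],[0.4,0,0,0.05,0,0,0],[0.4,0,0,0.05,0,0,0],[0.4,0,0,0.05,0,0,0]]'
```

```text
time_s: 11.85
position: [0.5585, -0.1073, 0.1066]
orientation: [-0.0, 0.136, 0.991, 0.0]
wrist_force: [-1.1, -0.0, -0.7]
finger_gap: 0.0683
finger_force: 0.0
time_s: 12.65
position: [0.5589, -0.1073, 0.1071]
orientation: [0.0, 0.136, 0.991, 0.0]
wrist_force: [-0.5, 0.8, 5.1]
finger_gap: 0.0497
finger_force: 25.6
time_s: 13.45
position: [0.5588, -0.1074, 0.115]
orientation: [-0.0, 0.136, 0.991, -0.0]
wrist_force: [-0.2, -0.6, -0.2]
finger_gap: 0.0497
finger_force: 25.9
```

```bash
python3 -m creep '[[0.4,0,0,0.1,0,0,0],[0.4,0,0,0.25,0,0,0],[0.4,0,0,0.4,0,0,0],[0.4,0,0,0.5,0,0,0],[0.4,0,0,0.5,0,0,0],[0.4,0,0,0.35,0,0,0],[0.4,0,0,0.15,0,0,0],[0.4,0,0,0.06,0,0,0]]'
python3 -m creep '[[0.4,0,0,0,0,0,0],[0.4,0,0,0,0,0,0],[0.4,0,0,0,0,0,0],[0.4,0,0,0,0,0,0],[0.4,0,0,0,0,0,0],[0.4,0,0,0,0,0,0],[0.4,0,0,0,0,0,0],[0.4,0,0,0,0,0,0]]'
python3 - <<'E'
from h import *
d={n:snapshot(n) for n in("side","wrist")};print(sense()["position"])
f=lambda im,x,y:cv2.resize(im[y:y+130,x:x+130],(400,400),interpolation=cv2.INTER_CUBIC)
cv2.imwrite("pics/a5.png",np.hstack([f(d["side"]["color"],270,105),cv2.resize(d["wrist"]["color"][180:480,170:470],(400,400))]))
E
```

```text
time_s: 14.25
position: [0.5591, -0.1075, 0.2082]
orientation: [0.001, 0.136, 0.991, -0.0]
wrist_force: [1.0, -0.5, -0.4]
finger_gap: 0.0496
finger_force: 26.0
time_s: 15.05
position: [0.5587, -0.1074, 0.2073]
orientation: [-0.0, 0.136, 0.991, -0.0]
wrist_force: [-0.3, 0.3, 0.1]
finger_gap: 0.0497
finger_force: 26.0
[ 0.55876264 -0.10738075  0.20731153]
```

View pics/a5.png

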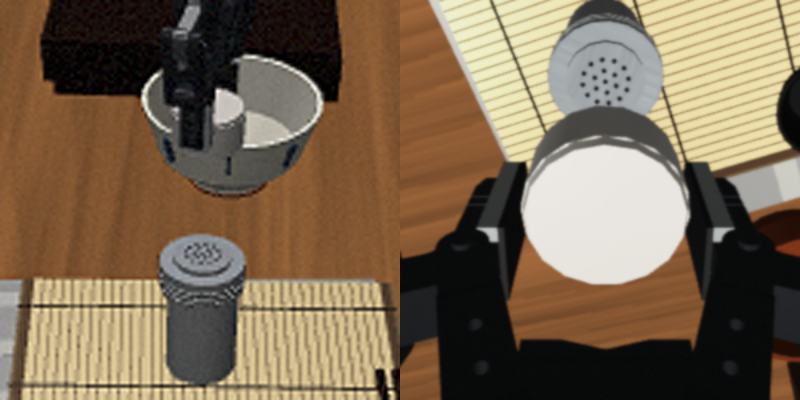

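The picture shows the sifter lid level on the can at crop (203,262) and the cap held upright above it, 100 mm up from where it sat. I'll hand in.

```bash
python3 -c "
from station import *
print(job_done())"
```

```text
the job is handed in; nothing more can be done
None
```

The job is handed in at about 15 s of the 48 s allowed: the sifter lid sits level on the can, and the gripper is holding the dust cap still and upright about 10 cm above it.

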